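# Loosen the locking collar of a sample pot by fingertip

## Task

Loosen the blue ribbed locking collar of the white sample pot by rolling a fingertip round its rim anticlockwise (seen from above): its white mark, which starts less than a third of a turn past the red pointer, must pass the pointer once and be left standing at the pointer when it comes round the second time. Touch the pot with the fingers only, do not unscrew the collar more than half a turn beyond that, and leave the glass containers around the pot standing where they are. Finish with the hand clear of everything.

Things in the scene. Friction and masses are not known exactly. Their poses are not given: they have to be found in the camera images.
- pot: White round sample pot, fixed to the bench, turned any way; origin on its axis at bench height, z up, own +x towards the red pointer. Foot flange 140 mm across, 8 mm thick; body 100 mm across up to 80 mm; fixed lid 86 mm across inside the collar, grey top at 131 mm, brass stub in its middle up to 139 mm. Free space all round the collar to at least 105 mm from the axis.
- pointer (a point): Outer end of the red tapered pointer, painted on the fixed grey lid top, 42 mm from the pot's axis, 131 mm above the bench. It does not move.
- collar (a joint): Angle (rad) of the blue collar about the pot's axis: 0 = tight, white mark at red pointer; grows anticlockwise seen from above (loosening) and counts on: 6.28 = mark at pointer the first time, 12.57 the second. Starts at 0.4 to 2.0; hard stops at 0 and 18.85. Turns against 0.12 N m of friction (2 to 3 N at the rim), does not rise, stays where it is left.
- mark (a point): Middle of the white stripe on the collar's flat top (it runs on down the rim), 49 mm from the pot's axis, 126 mm above the bench; turns with the collar. The collar is concentric with the pot, from 100 to 126 mm above the bench, 110 mm across, 113 mm over its 32 upright ribs that stand out 1.5 mm: too wide to grip.
- vial: Small amber glass vial with a white cap, 28 mm across, 80 mm tall, loose; origin at the centre of its underside. Leave alone.
- jar: Low clear glass jar with a red lid, 54 mm across, 65 mm tall, loose; origin at the centre of its underside. Leave alone.
- flask: Green glass bottle with a blue cap, 50 mm across, 95 mm tall, loose; origin at the centre of its underside. Leave alone.
Mind the look-alikes: they are no part of the job. Of the things that look like the pot, the middle-sized one is meant.

How it is judged:
On the way, in this order (a step that is already met when the one before it is completed fails the run):
1. a finger presses on the pot's collar (contact force between the fingers and pot above 0.5 N), for 0.05 s.
2. under the finger, the mark passes the pointer the first time (value of joint collar above 6.283 rad and contact force between the fingers and pot above 0.5 N), for 0.05 s.
At the end, for the whole second after the job is handed in: The collar is at rest with its white mark at the red pointer the second time round, within 0.26 rad (15 degrees, 14 mm at the rim); the vial, jar and flask stand upright within 25 mm of where they were (value of joint collar between 12.3064 and 12.8264 rad and velocity of joint collar between -0.05 and 0.05 rad/s and distance of each of vial, jar, flask from where it was at the start of the episode below 0.025 m and angle between each of vial, jar, flask's own z axis and vertical below 0.15 rad); the robot touches nothing.
It fails at once if the collar is unscrewed more than half a turn past the second meeting of mark and pointer (value of joint collar above 15.708 rad).
It fails at once if a bystander container is knocked over, pushed away, lifted or carried (not (distance of vial from where it was at the start of the episode below 0.025 m) or not (distance of jar from where it was at the start of the episode below 0.025 m) or not (distance of flask from where it was at the start of the episode below 0.025 m) or not (angle between vial's own z axis and vertical below 0.15 rad) or not (angle between jar's own z axis and vertical below 0.15 rad) or not (angle between flask's own z axis and vertical below 0.15 rad)).
It fails at once if the arm or the gripper's body, rather than the fingers, pushes on the pot (contact force between the arm and pot above 2 N).
It fails at once if the arm or the gripper's body, rather than the fingers, pushes on the pot (contact force between the arm and pot above 2 N).
It also fails if it takes over 61 s, if anything falls off the work surface, if the arm or the gripper's body presses on something with over 40 N, if the wrist force passes 120 N, or if a joint passes its speed limit or range.

## Robot

A 6-joint arm with a two-finger parallel gripper is mounted at the origin on the work surface. World frame = base frame: x ahead of the robot, y to its left, z up, the work surface at z = 0. Lengths are in m, angles in rad, forces in N, time in s.
With the tool pointing down it reaches from about 0.225 to 0.875 m from the base axis. Payload 3.4 kg.
Tool frame: the origin (TCP) lies on the mounting face of the last link; the fingertips stand 173 mm ahead of it and the grasp point (between the pads) lies 155 mm ahead of it; y points along the fingers, x is the direction in which the jaws open and shut, and the axes are right-handed (so a half turn about y gives the same grasp; the last joint's range is limited). The gripper opens to 85 mm and grips with 20 to 120 N. Pads are 22 mm wide; open, the fingers measure 114 mm over their backs; the gripper's body (76 mm by 85 mm) begins 54 mm behind the grasp point. The pads swing forward as they close: fully open they stand 13 mm farther back than shut.
Start: joints at [1.167, 0.276, 1.505, -0, 1.361, -0.121], TCP at [0.16, 0.552, 0.405] pointing down, gripper open.
Joint ranges: [-2.89, 2.89], [-0.75, 2.08], [0.22, 2.7], [-1.18, 4.32], [0.11, 2.71], [-2.7, 2.7]. Speed limits (rad/s): [2.57, 2.57, 3.14, 3.14, 3.14, 3.14].

## Interface

Orientations are given as a unit quaternion [w, x, y, z].
In Python, from rig import manip, vision, ticket gives the robot as it stands.
- The arm moves only by the tool arm_command, never from a script. Its argument "increments" is one flat list of numbers, 7 for each row, row after row: the turn, a rotation vector about the tool's x, y, z in rad, then the shift along the tool's x, y, z in cm, then the closure, from 0 (fully open) to 1 (shut). In form: [wx, wy, wz, tx, ty, tz, hand, wx, wy, wz, tx, ty, tz, hand, ...]. A call has 1 to 8 rows; each row shifts and turns the commanded pose from where the row before left it, along the tool's axes as they then stand; what a row does not reach is not made up. A row lasts 1/8 s, in which the tool goes at most 62.5 mm and 10.7 degrees, less where a joint would pass 70% of its speed; a pose out of reach is approached as far as the arm can. A call is refused whole if a number of a shift passes 6.25 or a number of a turn 0.188, either way. A call with a gripper value outside its range is refused whole. The fingers move at their own pace and stop on an object; "grip_force" is the grip in N (left out, the last holds). Time passes only in rows, so rows that do not move let the fingers close. It gives the time, the measured TCP pose, the force and the opening at its end, in the units of the state.
- manip.get_state(): the state, without advancing time (a new reading comes with each control period).
- vision.get_image(name): name is "scene" or "top"; returns the picture (384x512x3 uint8, red, green, blue); there is no depth.
- vision.camera_params(name): a dict with "vfov" (degrees; the focal length in pixels is half the picture's height over the tangent of half this angle, whatever the lens; pixels are square), "cx", "cy" (the principal point, pixels), "R" (3x3) and "t" (3): a world point X has camera coordinates R X + t. Camera axes: x right, y down, z forward; pixel columns grow to the right and rows downward; lengths in m; the calibration is good to about 2 mm. A picture is of the moment at which its call begins. camera_params takes no time and is no camera call.
- ticket.sign_off(): hands the job in, once; it reports no verdict.
The state is a dict: "clock": time; "qpos": joint angles; "qd": joint speeds; "effort": joint torques, N m; "position": TCP position; "ee_rot": TCP orientation; "contact_force": force on the tool from outside, world axes, zero at the start; "moment": the same for the moment, N m; "width": finger opening in m.
Only numpy, scipy, OpenCV 4.12 (cv2) and the standard library are available. Lean on these libraries where they do the work, as an engineer would, in place of code of your own. Each camera call takes 0.05 s, during which the arm holds its last target.

## Working session

There is one attempt and no reset: what is moved stays moved. The work goes in short steps, Python scripts to look and compute and a tool call to move; the robot and the scene stay as the last step left them, time stands still between calls to the robot, and variables do not carry over. Pictures are saved under pics/ and viewed, and the job is handed in when it is done.

Besides the shell and the picture viewer there is one more tool, called by a JSON object that holds its "op" and its "data". arm_command: Moves the arm, as the interface text tells. Its arguments: {"type":"object","properties":{"increments":{"type":"array"},"grip_force":{"type":"number"}},"required":["increments"]}

```bash
mkdir -p pics; ls; python3 - <<'E'
from rig import manip, vision
import cv2
for n in ("scene","top"):
    p=vision.camera_params(n);print(n,p)
    cv2.imwrite(f"pics/{n}0.png",vision.get_image(n)[:,:,::-1])
print(manip.get_state())
E
```

```text
pics
scene {'vfov': 47.46763058794362, 'cx': 245.11473997438614, 'cy': 188.92269819791494, 'R': array([[-0.3136285 ,  0.94952979, -0.00550901],
       [ 0.72950786,  0.23723359, -0.64151267],
       [-0.60782847, -0.20521552, -0.76709266]]), 't': array([ 0.15304583, -0.35039525,  1.20134785])}
top {'vfov': 43.08224566503476, 'cx': 248.13654499419954, 'cy': 189.55034362767753, 'R': array([[ 0.0711747 , -0.99745437, -0.00435225],
       [-0.97555989, -0.06870168, -0.20871746],
       [ 0.20788714,  0.01910128, -0.9779663 ]]), 't': array([0.00388074, 0.60078233, 0.85293278])}
{'clock': 0.1, 'qpos': array([ 1.16700047e+00,  2.76538704e-01,  1.50603377e+00, -3.58470647e-06,
        1.36069989e+00, -1.21015023e-01]), 'qd': array([-9.25201667e-04, -2.16559305e-03, -2.14288570e-03, -7.74081532e-06,
       -1.02416059e-03,  1.09389151e-03]), 'effort': array([ 2.90331664e-04, -4.17704129e+01, -2.46403188e+01, -2.78830748e-04,
        5.95549282e-03, -1.77527215e-05]), 'position': array([0.16037778, 0.55197872, 0.40391115]), 'ee_rot': array([-0.56517235,  0.56576774,  0.42403681, -0.42506454]), 'contact_force': array([1.21368042, 0.1044451 , 0.42783653]), 'moment': array([-0.02759588,  0.00906294, -0.00299975]), 'width': 0.08553203961350278}
```

View pics/scene0.png

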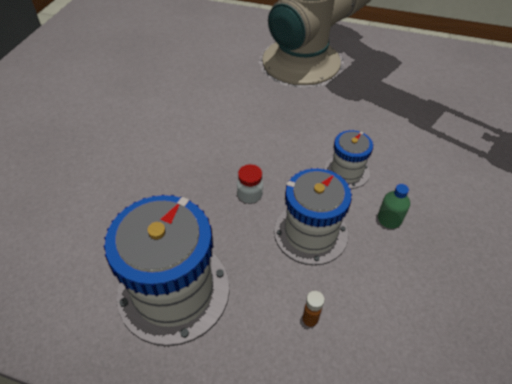

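View pics/top0.png

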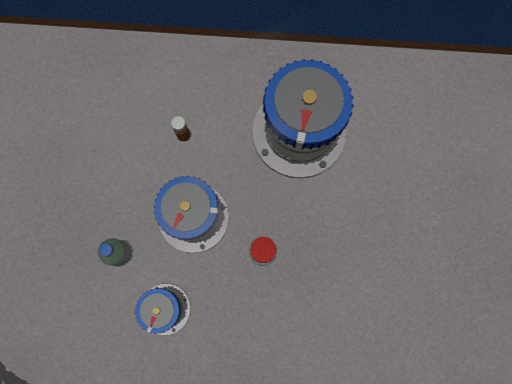

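The middle pot is at top (186,207) and scene (318,195). Its white mark is at top (214,210) and its red pointer tip at about top (173,229). Next I'll measure these by colour and cast rays.

```bash
cat > h.py <<'E'
import numpy as np, cv2
from rig import manip, vision
def ray(n,u,v):
    p=vision.camera_params(n);f=192/np.tan(np.radians(p['vfov'])/2)
    d=p['R'].T@np.array([(u-p['cx'])/f,(v-p['cy'])/f,1.]);o=-p['R'].T@p['t'];return o,d
def onz(n,u,v,z):
    o,d=ray(n,u,v);return (o+d*(z-o[2])/d[2])[:2]
def proj(n,X):
    p=vision.camera_params(n);f=192/np.tan(np.radians(p['vfov'])/2)
    c=p['R']@np.array(X)+p['t'];return np.array([p['cx']+f*c[0]/c[2],p['cy']+f*c[1]/c[2]])
def blobs(n,img,kind,box,amin=5):
    hsv=cv2.cvtColor(img,cv2.COLOR_RGB2HSV)
    R={'blue':((105,130,60),(125,255,255)),'red':((170,120,80),(180,255,255)),'red2':((0,150,80),(6,255,255)),'brass':((12,120,100),(28,255,255)),'white':((0,0,175),(180,50,255)),'green':((55,60,20),(95,255,255)),'amber':((5,120,20),(20,255,255))}
    m=cv2.inRange(hsv,*R[kind])
    if kind=='red': m|=cv2.inRange(hsv,*R['red2'])
    M=np.zeros_like(m);x0,y0,x1,y1=box;M[y0:y1,x0:x1]=m[y0:y1,x0:x1]
    k,l,s,c=cv2.connectedComponentsWithStats(M)
    return [(s[i][4],c[i].round(1),l==i) for i in range(1,k) if s[i][4]>=amin]
E
python3 - <<'E'
from h import *
B={'top':(150,172,222,245),'scene':(280,165,355,230)}
for n in B:
    img=cv2.cvtColor(cv2.imread(f'pics/{n}0.png'),cv2.COLOR_BGR2RGB)
    for k,z in (('brass',.139),('white',.126),('red',.131),('blue',.126)):
        for a,c,m in blobs(n,img,k,B[n]):
            print(n,k,a,c,onz(n,*c,z))
            if k=='red':
                ys,xs=np.nonzero(m);P=np.array([onz(n,x,y,.131) for x,y in zip(xs,ys)]);
                print(P.round(3).min(0),P.round(3).max(0)); np.save(f'/tmp/{n}r.npy',P)
            if k=='blue' and a>200:
                cs,_=cv2.findContours(m.astype('uint8'),cv2.RETR_CCOMP,cv2.CHAIN_APPROX_NONE)
                for q in cs:
                    if len(q)>40:
                        e=cv2.fitEllipse(q);print('ell',e,onz(n,*e[0],.126 if n=='x' else .131))
    cv2.imwrite(f'pics/{n}z.png',cv2.resize(cv2.imread(f'pics/{n}0.png')[B[n][1]:B[n][3],B[n][0]:B[n][2]],None,fx=6,fy=6,interpolation=cv2.INTER_CUBIC))
# bystanders
for n,k,b,z in (('top','red',(240,230,285,270),.065),('scene','red',(230,155,270,190),.065),('top','white',(165,110,195,135),.08),('scene','white',(300,285,330,305),.08),('top','blue',(90,235,122,260),.095),('scene','blue',(390,180,415,200),.095)):
    img=cv2.cvtColor(cv2.imread(f'pics/{n}0.png'),cv2.COLOR_BGR2RGB)
    for a,c,m in blobs(n,img,k,b): print(n,k,a,c,onz(n,*c,z))
E
```

```text
top red 16 [179.1 215.8] [0.53014705 0.16040665]
[0.526 0.155] [0.533 0.164]
top red 5 [177.  221.8] [0.51951678 0.16295891]
[0.517 0.161] [0.521 0.165]
top blue 407 [167.5 197.3] [0.56198375 0.18472878]
ell ((181.77487182617188, 204.75083923339844), (49.02075958251953, 55.42396926879883), 37.014225006103516) [0.54972207 0.15773234]
top blue 149 [210.6 195.4] [0.57065548 0.109859  ]
scene brass 70 [319.1 187.2] [0.549403   0.15129805]
scene white 6 [290.8 183.3] [0.54455119 0.10234597]
scene red 47 [327.1 180.9] [0.52432981 0.16088667]
[0.511 0.153] [0.534 0.167]
scene blue 1139 [318.2 202.7] [0.57168684 0.15619234]
ell ((318.04443359375, 195.5509033203125), (53.389732360839844, 60.66446304321289), 100.38624572753906) [0.56092301 0.15298587]
top red 509 [262.9 249.4] [0.48872232 0.01136166]
scene red 347 [249.8 173.7] [0.49309673 0.0116631 ]
top white 16 [178.8 126.1] [0.70937286 0.18646037]
scene white 164 [315.1 298.2] [0.7175204  0.18854657]
top blue 121 [104.7 249. ] [0.46687701 0.29183481]
scene blue 142 [401.2 190.3] [0.47300078 0.28978192]
```

```bash
ls pics
```

```text
scene0.png
scenez.png
top0.png
topz.png
```

View pics/topz.png

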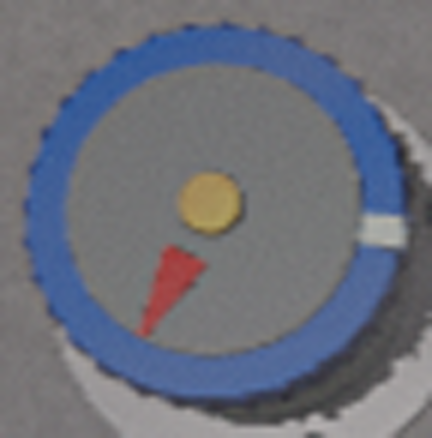

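View pics/scenez.png

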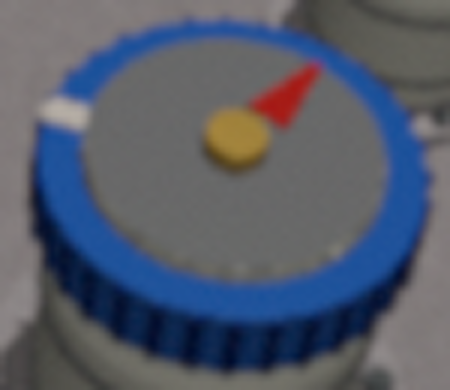

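```bash
python3 - <<'E'
from h import *
def c(n,U,V):
    o={'top':(150,172),'scene':(280,165)}[n];return (U+.5)/6-.5+o[0],(V+.5)/6-.5+o[1]
for n,br,lid,pt,mk in (('top',(211,203),(213,209),(144,338),(384,231)),('scene',(236,134),(236,160),(322,66),(64,113))):
    b=onz(n,*c(n,*br),.139);l=onz(n,*c(n,*lid),.131);p=onz(n,*c(n,*pt),.131);m=onz(n,*c(n,*mk),.126)
    C=b
    ap=np.arctan2(*(p-C)[::-1]);am=np.arctan2(*(m-C)[::-1])
    print(n,b,l,p,m,np.linalg.norm(p-C),np.linalg.norm(m-C),ap,am,(am-ap)%(2*np.pi))
from scipy.spatial.transform import Rotation as R
s=manip.get_state();q=s['ee_rot'];print(R.from_quat(q,scalar_first=True).as_matrix().round(3))
E
```

```text
top [0.5475638  0.15128246] [0.54721121 0.15172777] [0.5085816  0.16773024] [0.54509935 0.10241739] 0.04231006598826742 0.04892717249518262 2.7423246742073197 -1.6211873068075595 1.9196733261647072
scene [0.54888854 0.15087653] [0.55131939 0.15240642] [0.50900142 0.16857966] [0.54510105 0.10151145] 0.043639233727151894 0.04951016953794534 2.7238809575006884 -1.647370371298141 1.9119339783807572
[[ 0.279 -0.001 -0.96 ]
 [ 0.96  -0.002  0.279]
 [-0.002 -1.     0.   ]]
```

The two views agree:

| Quantity | Value |
|---|---|
| Pot axis | about (0.548, 0.151) |
| Pointer direction | 2.73 rad |
| Collar angle | about 1.915 rad, so it needs +10.65 rad |
| Pointer radius | 42–43.6 mm, against 42 given |
| Mark radius | 49 mm, as given |

I'll shut the fingers and orbit anticlockwise. The yaw turns with the orbit so that the finger's +z side keeps facing the axis.

{"op": "arm_command", "data": {"increments": [0, 0, 0, -3.18, 0, -4.96, 1, 0, 0, 0, -3.18, 0, -4.96, 1, 0, 0, 0, -3.18, 0, -4.96, 1, 0, 0, 0, -3.18, 0, -4.96, 1, 0, 0, 0, -3.18, 0, -4.96, 1, 0, 0, 0, -3.18, 0, -4.96, 1, 0, 0, 0, -3.18, 0, -4.96, 1, 0, 0, 0, -3.18, 0, -4.96, 1], "grip_force": 40}}

```text
clock: 1.1
position: [0.4714, 0.1955, 0.4045]
ee_rot: [0.566, -0.565, -0.424, 0.424]
contact_force: [0.4, -1.0, 0.2]
width: -0.0003
```

{"op": "arm_command", "data": {"increments": [0, 0.18, 0, 0, 0, 0, 1, 0, 0.18, 0, 0, 0, 0, 1, 0, 0.18, 0, 0, 0, 0, 1, 0, 0.18, 0, 0, 0, 0, 1, 0, 0.18, 0, 0, 0, 0, 1, 0, 0.18, 0, 0, 0, 0, 1, 0, 0.18, 0, 0, 0, 0, 1, 0, 0.18, 0, 0, 0, 0, 1]}}

```text
clock: 2.1
position: [0.4703, 0.1971, 0.4043]
ee_rot: [-0.705, 0.705, -0.056, 0.055]
contact_force: [-0.3, -0.7, 0.3]
width: -0.0001
```

{"op": "arm_command", "data": {"increments": [0, 0.18, 0, 0, 0, 0, 1, 0, 0.18, 0, 0, 0, 0, 1, 0, 0.18, 0, 0, 0, 0, 1, 0, 0.18, 0, 0, 0, 0, 1, 0, 0.18, 0, 0, 0, 0, 1, 0, 0.18, 0, 0, 0, 0, 1, 0, 0.18, 0, 0, 0, 0, 1, 0, 0.18, 0, 0, 0, 0, 1]}}

```text
clock: 3.1
position: [0.4703, 0.1971, 0.4042]
ee_rot: [0.493, -0.493, 0.507, -0.507]
contact_force: [-0.6, 0.4, -0.6]
width: 0.0
```

{"op": "arm_command", "data": {"increments": [0, 0.17, 0, 0, 0, 0, 1, 0, 0.17, 0, 0, 0, 0, 1, 0, 0.17, 0, 0, 0, 0, 1, 0, 0, 0, 0, 4, 0, 1, 0, 0, 0, 0, 4, 0, 1, 0, 0, 0, 0, 4.1, 0, 1, 0, 0, 0, 0, 0, 0, 1, 0, 0, 0, 0, 0, 0, 1]}}

```text
clock: 4.1
position: [0.4712, 0.1973, 0.2847]
ee_rot: [-0.352, 0.351, -0.614, 0.614]
contact_force: [0.3, -0.7, 0.8]
width: -0.0003
```

```bash
cat >> h.py <<'E'
from scipy.spatial.transform import Rotation as Rn
C=np.array([.548,.151])
def st():
    s=manip.get_state();M=Rn.from_quat(s['ee_rot'],scalar_first=True).as_matrix()
    d=s['position'][:2]-C;rho=np.linalg.norm(d);phi=np.arctan2(d[1],d[0])
    yx=np.arctan2(M[1,0],M[0,0]);er=(d/rho);et=np.array([-er[1],er[0]]);F=s['contact_force']
    print('t',s['clock'].__round__(2),'pos',s['position'].round(4),'rho %.4f phi %.3f yaw %.3f'%(rho,phi,yx),'z·er err %.3f'%((yx-phi-np.pi/2+np.pi)%(2*np.pi)-np.pi),'Fr %.1f Ft %.1f Fz %.1f'%(F[:2]@er,F[:2]@et,F[2]),'q',s['qpos'].round(2),'tilt',M[2].round(3),
     'in-tool dxy(to centre)',(M.T@np.append(-d,0)).round(4))
def snap(tag,n='top',box=(130,150,242,250),k=5):
    im=vision.get_image(n)[:,:,::-1];cv2.imwrite(f'pics/{tag}_full.png',im)
    x0,y0,x1,y1=box;cv2.imwrite(f'pics/{tag}.png',cv2.resize(im[y0:y1,x0:x1],None,fx=k,fy=k,interpolation=cv2.INTER_CUBIC))
E
python3 - <<'E'
from h import *
snap('a','top');snap('as','scene',(270,110,380,230));st()
E
```

```text
t 4.2 pos [0.4714 0.1974 0.2855] rho 0.0896 phi 2.597 yaw -2.102 z·er err 0.013 Fr 0.4 Ft -0.1 Fz 0.6 q [0.26 0.28 1.82 0.   1.04 2.36] tilt [-0.003 -1.     0.003] in-tool dxy(to centre) [0.0012 0.0002 0.0896]
```

View pics/a.png

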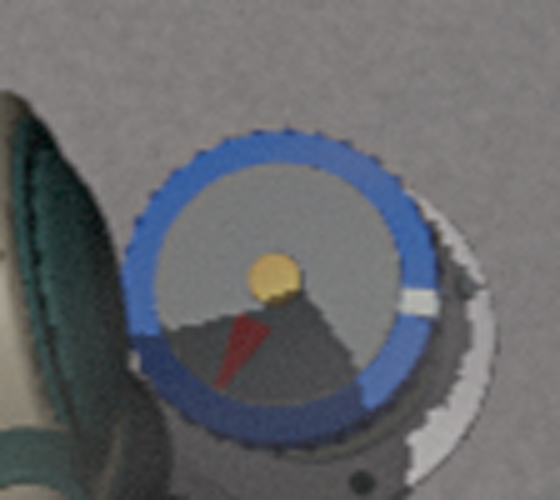

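View pics/as.png

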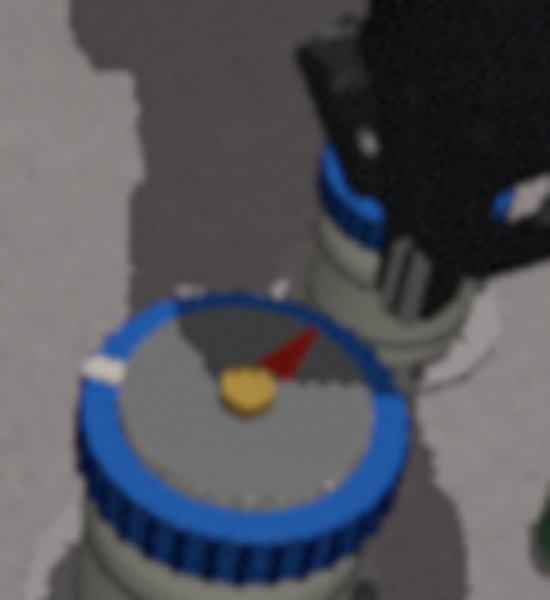

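The hand is clear of the pot, with the closed fingertips at scene (351,172). The mark has not moved. Now I'll ease inward.

{"op": "arm_command", "data": {"increments": [0, 0, 0, 0, 0, 1.0, 1, 0, 0, 0, 0.1, 0, 0.8, 1, 0, 0, 0, 0, 0, 0.2, 1, 0, 0, 0, 0, 0, 0, 1]}}

```text
clock: 4.7
position: [0.4874, 0.1859, 0.2837]
ee_rot: [0.351, -0.351, 0.614, -0.614]
contact_force: [-1.7, -0.3, -0.3]
width: 0.0001
```

```bash
python3 - <<'E'
from h import *
st(); s=manip.get_state()['position']
print(proj('scene',[s[0],s[1],s[2]-.173]))
E
```

```text
t 4.7 pos [0.4874 0.1859 0.2837] rho 0.0699 phi 2.619 yaw -2.103 z·er err -0.009 Fr 1.3 Ft 1.1 Fz -0.3 q [0.23 0.3  1.8  0.   1.04 2.33] tilt [-0. -1. -0.] in-tool dxy(to centre) [-0.0006 -0.      0.0699]
[343.45496434 176.79852533]
```

Force noise is about ±1 N. I'll go in further by small steps.

{"op": "arm_command", "data": {"increments": [0, 0, 0, 0, 0, 0.2, 1, 0, 0, 0, 0, 0, 0.1, 1, 0, 0, 0, 0, 0, 0, 1]}}

```text
clock: 5.08
position: [0.4899, 0.1847, 0.2837]
ee_rot: [0.351, -0.351, 0.614, -0.614]
contact_force: [-0.2, -1.0, 0.7]
width: -0.0
```

```bash
python3 - <<'E'
from h import *
st()
E
```

```text
t 5.08 pos [0.4899 0.1847 0.2837] rho 0.0672 phi 2.617 yaw -2.102 z·er err -0.006 Fr -0.3 Ft 1.0 Fz 0.7 q [0.23 0.3  1.8  0.   1.04 2.33] tilt [-0. -1. -0.] in-tool dxy(to centre) [-0.0004 -0.      0.0672]
```

{"op": "arm_command", "data": {"increments": [0, 0, 0, 0, 0, 0.2, 1, 0, 0, 0, 0, 0, 0, 1]}}

```text
clock: 5.32
position: [0.4908, 0.184, 0.2836]
ee_rot: [0.351, -0.352, 0.615, -0.613]
contact_force: [-3.1, 2.7, 1.9]
width: -0.0001
```

{"op": "arm_command", "data": {"increments": [0, 0, 0, 0, 0, 0.2, 1, 0, 0, 0, 0, 0, 0, 1]}}

```text
clock: 5.58
position: [0.4915, 0.1836, 0.2836]
ee_rot: [0.35, -0.352, 0.616, -0.612]
contact_force: [-6.8, 6.1, 3.9]
width: 0.0001
```

Contact is made at a radius of about 66 mm, where 67 was expected, with about 9 N of press. I'll start a short first arc.

{"op": "arm_command", "data": {"increments": [0, -0.1, 0, 0.63, 0, 0.13, 1, 0, -0.15, 0, 0.94, 0, 0.07, 1, 0, -0.15, 0, 0.94, 0, 0.07, 1, 0, -0.15, 0, 0.94, 0, 0.07, 1]}}

```text
clock: 6.08
position: [0.483, 0.1493, 0.2835]
ee_rot: [-0.505, 0.507, -0.496, 0.492]
contact_force: [-7.3, 3.2, 5.7]
width: 0.0001
```

```bash
python3 - <<'E'
from h import *
st();snap('b','top');st()
E
```

```text
t 6.08 pos [0.483  0.1493 0.2835] rho 0.0650 phi -3.116 yaw -1.547 z·er err -0.002 Fr 7.2 Ft -3.4 Fz 5.7 q [0.16 0.28 1.83 0.   1.04 1.71] tilt [-0.001 -1.    -0.007] in-tool dxy(to centre) [-0.0001 -0.0004  0.065 ]
t 6.12 pos [0.483  0.1483 0.2835] rho 0.0650 phi -3.100 yaw -1.543 z·er err -0.014 Fr 7.2 Ft -2.1 Fz 5.7 q [0.16 0.28 1.83 0.   1.04 1.7 ] tilt [ 0.    -1.    -0.007] in-tool dxy(to centre) [-0.0009 -0.0004  0.065 ]
```

View pics/b.png

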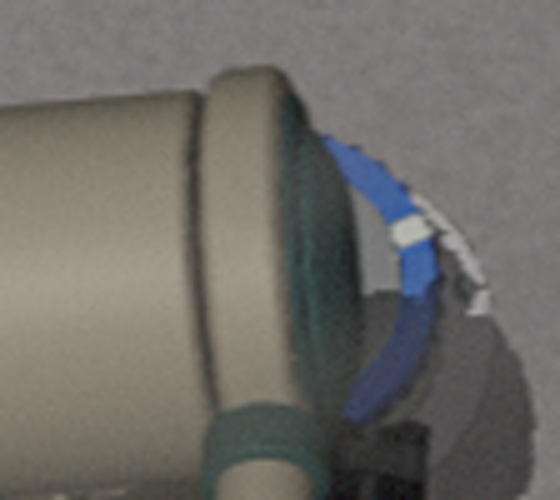

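The collar follows the finger without slip: the mark moved about 0.5 rad over a 0.52–0.56 rad orbit. Normal force is 7 N and drag 2–3 N. I'll carry on.

{"op": "arm_command", "data": {"increments": [0, -0.15, 0, 0.94, 0, 0.1, 1, 0, -0.15, 0, 0.94, 0, 0.08, 1, 0, -0.15, 0, 0.94, 0, 0.07, 1, 0, -0.15, 0, 0.94, 0, 0.07, 1, 0, -0.15, 0, 0.94, 0, 0.07, 1, 0, -0.15, 0, 0.94, 0, 0.07, 1, 0, -0.15, 0, 0.94, 0, 0.07, 1, 0, -0.15, 0, 0.94, 0, 0.07, 1]}}

```text
clock: 7.12
position: [0.5255, 0.0894, 0.2834]
ee_rot: [-0.694, 0.699, -0.123, 0.12]
contact_force: [-5.6, -4.7, 3.1]
width: -0.0001
```

```bash
python3 - <<'E'
from h import *
st()
E
```

```text
t 7.12 pos [0.5255 0.0894 0.2834] rho 0.0656 phi -1.921 yaw -0.345 z·er err 0.005 Fr 6.4 Ft -3.7 Fz 3.1 q [ 0.04  0.31  1.78 -0.01  1.06  0.39] tilt [-0.004 -1.    -0.007] in-tool dxy(to centre) [ 0.0003 -0.0004  0.0656]
```

{"op": "arm_command", "data": {"increments": [0, -0.15, 0, 0.94, 0, 0.15, 1, 0, -0.15, 0, 0.94, 0, 0.12, 1, 0, -0.15, 0, 0.94, 0, 0.07, 1, 0, -0.15, 0, 0.94, 0, 0.07, 1, 0, -0.15, 0, 0.94, 0, 0.07, 1, 0, -0.15, 0, 0.94, 0, 0.07, 1, 0, -0.15, 0, 0.94, 0, 0.07, 1, 0, -0.15, 0, 0.94, 0, 0.07, 1]}}

```text
clock: 8.12
position: [0.5982, 0.1074, 0.2837]
ee_rot: [-0.641, 0.646, 0.293, -0.292]
contact_force: [3.2, -6.1, -2.8]
width: -0.0
```

```bash
python3 - <<'E'
from h import *
st();snap('c','top');snap('cs','scene',(270,130,370,230))
E
```

```text
t 8.12 pos [0.5982 0.1074 0.2837] rho 0.0665 phi -0.715 yaw 0.854 z·er err -0.001 Fr 6.4 Ft -2.5 Fz -2.8 q [ 0.07  0.41  1.62 -0.01  1.11 -0.79] tilt [-0.002 -1.    -0.008] in-tool dxy(to centre) [-0.0001 -0.0005  0.0665]
```

View pics/c.png

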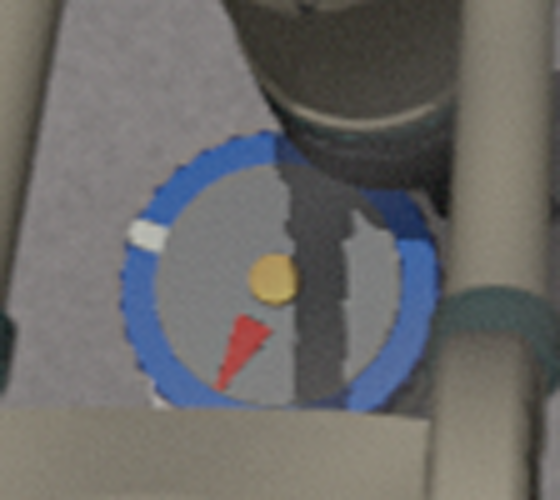

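View pics/cs.png

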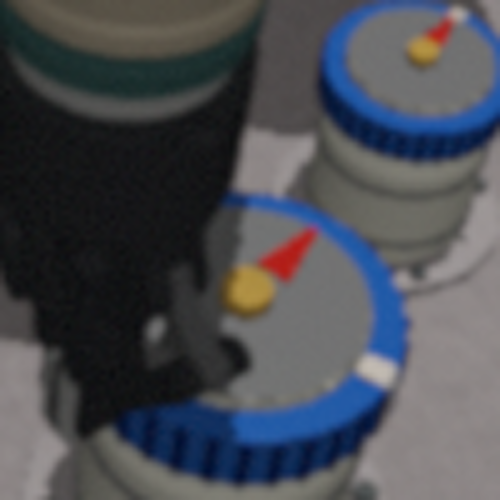

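```bash
cat >> h.py <<'E'
def mk(n,U,V,box=(130,150),k=5):
    p=onz(n,(U+.5)/k-.5+box[0],(V+.5)/k-.5+box[1],.126)-(np.array([.5476,.1513]) if n=='top' else np.array([.5489,.1509]))
    print(n,'r %.4f'%np.linalg.norm(p),'collar %.3f mod 2pi'%((np.arctan2(p[1],p[0])-2.733)%(2*np.pi)))
E
python3 - <<'E'
from h import *
mk('top',150,236); mk('scene',377,370,(270,130))
E
```

```text
top r 0.0494 collar 4.827 mod 2pi
scene r 0.0491 collar 4.897 mod 2pi
```

The orbit of 2.95 rad matches the collar, now at 4.86, so there is no slip. I'll go on past the first meeting.

{"op": "arm_command", "data": {"increments": [0, -0.15, 0, 0.95, 0, 0.12, 1, 0, -0.15, 0, 0.95, 0, 0.07, 1, 0, -0.15, 0, 0.95, 0, 0.07, 1, 0, -0.15, 0, 0.95, 0, 0.07, 1, 0, -0.15, 0, 0.95, 0, 0.07, 1, 0, -0.15, 0, 0.95, 0, 0.07, 1, 0, -0.15, 0, 0.95, 0, 0.07, 1, 0, -0.15, 0, 0.95, 0, 0.07, 1]}}

```text
clock: 9.22
position: [0.6076, 0.1811, 0.284]
ee_rot: [-0.363, 0.369, 0.606, -0.604]
contact_force: [5.3, -1.0, -2.6]
width: -0.0004
```

```bash
python3 - <<'E'
from h import *
st()
E
```

```text
t 9.22 pos [0.6076 0.1811 0.284 ] rho 0.0668 phi 0.468 yaw 2.053 z·er err 0.014 Fr 4.3 Ft -3.3 Fz -2.6 q [ 0.18  0.44  1.56 -0.    1.13 -1.87] tilt [-0.005 -1.    -0.007] in-tool dxy(to centre) [ 0.0009 -0.0005  0.0668]
```

{"op": "arm_command", "data": {"increments": [0, -0.14, 0, 0.88, 0, 0.2, 1, 0, -0.14, 0, 0.88, 0, 0.12, 1, 0, -0.14, 0, 0.88, 0, 0.07, 1, 0, -0.14, 0, 0.88, 0, 0.07, 1, 0, -0.14, 0, 0.88, 0, 0.07, 1]}}

```text
clock: 9.85
position: [0.5741, 0.2113, 0.2842]
ee_rot: [-0.134, 0.14, 0.696, -0.691]
contact_force: [5.9, 7.3, -4.2]
width: 0.0002
```

```bash
python3 - <<'E'
from h import *
st();snap('d','top');snap('ds','scene',(270,130,370,230))
E
```

```text
t 9.85 pos [0.5741 0.2113 0.2842] rho 0.0657 phi 1.162 yaw 2.752 z·er err 0.019 Fr 9.0 Ft -2.5 Fz -4.2 q [ 0.24  0.41  1.61  0.    1.11 -2.52] tilt [-0.008 -1.    -0.009] in-tool dxy(to centre) [ 0.0013 -0.0006  0.0657]
```

View pics/d.png

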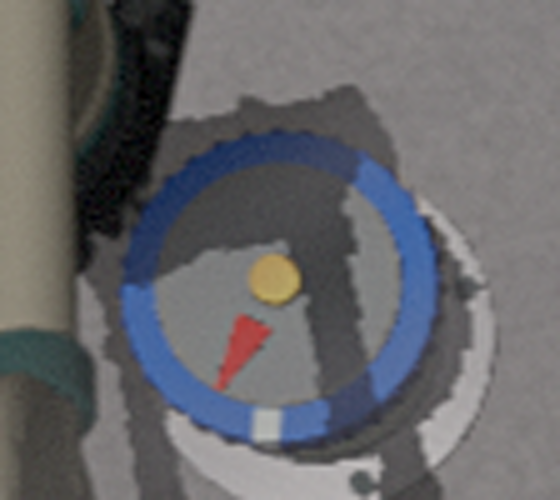

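View pics/ds.png

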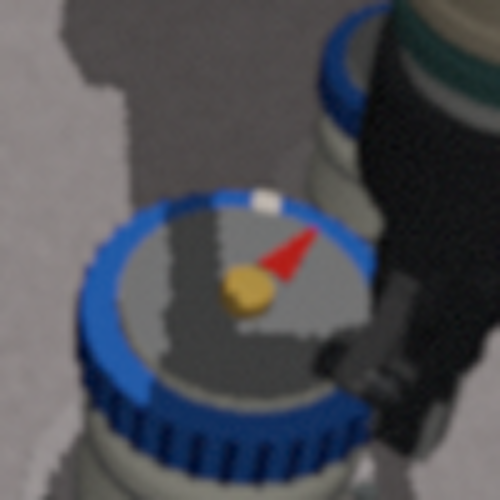

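The mark is past the pointer, at top (265,425) in the crop. I'll measure it, then retract and swing back clockwise clear of the rim.

```bash
python3 - <<'E'
from h import *
mk('top',266,425); mk('scene',266,201,(270,130))
E
```

```text
top r 0.0488 collar 0.403 mod 2pi
scene r 0.0524 collar 0.459 mod 2pi
```

{"op": "arm_command", "data": {"increments": [0, 0, 0, 0, 0, -1.3, 1, 0, 0, 0, 0, 0, -1.3, 1, 0, 0, 0, 0, 0, 0, 1]}}

```text
clock: 10.32
position: [0.5815, 0.2343, 0.2835]
ee_rot: [0.138, -0.138, -0.693, 0.694]
contact_force: [-0.5, -0.8, 1.0]
width: 0.0001
```

```bash
python3 - <<'E'
from h import *
st()
E
```

```text
t 10.32 pos [0.5815 0.2343 0.2835] rho 0.0898 phi 1.188 yaw 2.749 z·er err -0.010 Fr -0.9 Ft 0.1 Fz 1.0 q [ 0.27  0.44  1.57 -0.    1.13 -2.48] tilt [-0. -1.  0.] in-tool dxy(to centre) [-0.0009  0.      0.0898]
```

{"op": "arm_command", "data": {"increments": [0, 0.18, 0, -1.6, 0, 0.145, 1, 0, 0.18, 0, -1.6, 0, 0.145, 1, 0, 0.18, 0, -1.6, 0, 0.145, 1, 0, 0.18, 0, -1.6, 0, 0.145, 1, 0, 0.18, 0, -1.6, 0, 0.145, 1, 0, 0.18, 0, -1.6, 0, 0.145, 1, 0, 0.18, 0, -1.6, 0, 0.145, 1, 0, 0.18, 0, -1.6, 0, 0.145, 1]}}

```text
clock: 11.32
position: [0.633, 0.1268, 0.2835]
ee_rot: [-0.562, 0.563, 0.428, -0.429]
contact_force: [-0.7, 0.0, 0.8]
width: -0.0
```

```bash
python3 - <<'E'
from h import *
st()
E
```

```text
t 11.32 pos [0.633  0.1268 0.2835] rho 0.0884 phi -0.277 yaw 1.302 z·er err 0.009 Fr -0.7 Ft -0.2 Fz 0.8 q [ 0.09  0.46  1.52 -0.    1.15 -1.21] tilt [-0.001 -1.     0.   ] in-tool dxy(to centre) [0.0008 0.     0.0884]
```

{"op": "arm_command", "data": {"increments": [0, 0.18, 0, -1.6, 0, 0.145, 1, 0, 0.18, 0, -1.6, 0, 0.145, 1, 0, 0.18, 0, -1.6, 0, 0.145, 1, 0, 0.18, 0, -1.6, 0, 0.145, 1, 0, 0.18, 0, -1.6, 0, 0.145, 1, 0, 0.18, 0, -1.6, 0, 0.145, 1, 0, 0.18, 0, -1.6, 0, 0.145, 1, 0, 0.18, 0, -1.6, 0, 0.145, 1]}}

```text
clock: 12.32
position: [0.5342, 0.0618, 0.2837]
ee_rot: [-0.705, 0.706, -0.049, 0.049]
contact_force: [-0.1, -0.6, 0.2]
width: -0.0001
```

{"op": "arm_command", "data": {"increments": [0, 0.18, 0, -1.6, 0, 0.145, 1, 0, 0.18, 0, -1.6, 0, 0.145, 1, 0, 0.18, 0, -1.6, 0, 0.145, 1, 0, 0.18, 0, -1.6, 0, 0.145, 1, 0, 0.18, 0, -1.6, 0, 0.145, 1, 0, 0.18, 0, -1.6, 0, 0.145, 1, 0, 0.18, 0, -1.6, 0, 0.145, 1, 0, 0.18, 0, -1.6, 0, 0.145, 1]}}

```text
clock: 13.32
position: [0.4569, 0.1512, 0.2838]
ee_rot: [-0.498, 0.498, -0.502, 0.502]
contact_force: [-0.1, -0.3, -0.2]
width: 0.0001
```

{"op": "arm_command", "data": {"increments": [0, 0.18, 0, -1.6, 0, 0.145, 1, 0, 0.18, 0, -1.6, 0, 0.145, 1, 0, 0.1, 0, -0.9, 0, 0.05, 1, 0, 0, 0, 0, 0, 0, 1]}}

```text
clock: 13.82
position: [0.4669, 0.191, 0.2837]
ee_rot: [-0.373, 0.373, -0.6, 0.601]
contact_force: [0.1, -0.7, -0.5]
width: -0.0002
```

```bash
python3 - <<'E'
from h import *
st()
E
```

```text
t 13.82 pos [0.4669 0.191  0.2837] rho 0.0904 phi 2.684 yaw -2.030 z·er err -0.001 Fr -0.4 Ft 0.5 Fz -0.5 q [ 0.25  0.27  1.84 -0.    1.03  2.28] tilt [ 0. -1.  0.] in-tool dxy(to centre) [-0.0001  0.      0.0904]
```

Back at φ = −3.60 rad and clear. Pressing in again.

{"op": "arm_command", "data": {"increments": [0, 0, 0, 0, 0, 1.2, 1, 0, 0, 0, 0, 0, 1.0, 1, 0, 0, 0, 0, 0, 0.4, 1, 0, 0, 0, 0, 0, 0.2, 1, 0, 0, 0, 0, 0, 0, 1]}}

```text
clock: 14.45
position: [0.4896, 0.1791, 0.2836]
ee_rot: [0.37, -0.374, 0.604, -0.599]
contact_force: [-8.5, 5.8, 6.4]
width: -0.0004
```

```bash
python3 - <<'E'
from h import *
st();snap('e','scene',(270,130,370,230))
E
```

```text
t 14.45 pos [0.4896 0.1791 0.2836] rho 0.0648 phi 2.694 yaw -2.034 z·er err -0.015 Fr 10.2 Ft -1.5 Fz 6.4 q [0.22 0.3  1.8  0.01 1.05 2.25] tilt [ 0.    -1.    -0.009] in-tool dxy(to centre) [-0.001  -0.0006  0.0647]
```

View pics/e.png

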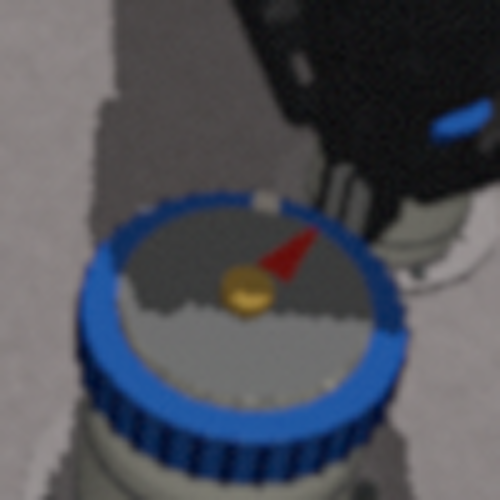

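The finger presses at 10 N and the mark is still at scene crop (265,202). Second stroke.

{"op": "arm_command", "data": {"increments": [0, -0.1, 0, 0.63, 0, 0.05, 1, 0, -0.15, 0, 0.94, 0, 0.07, 1, 0, -0.15, 0, 0.94, 0, 0.07, 1, 0, -0.15, 0, 0.94, 0, 0.07, 1, 0, -0.15, 0, 0.94, 0, 0.07, 1, 0, -0.15, 0, 0.94, 0, 0.08, 1, 0, -0.15, 0, 0.94, 0, 0.08, 1, 0, -0.15, 0, 0.94, 0, 0.08, 1]}}

```text
clock: 15.5
position: [0.4978, 0.1092, 0.2832]
ee_rot: [-0.639, 0.642, -0.302, 0.298]
contact_force: [-6.9, -0.9, 3.0]
width: 0.0002
```

```bash
python3 - <<'E'
from h import *
st()
E
```

```text
t 15.5 pos [0.4978 0.1092 0.2832] rho 0.0653 phi -2.447 yaw -0.877 z·er err -0.001 Fr 5.9 Ft -3.7 Fz 3.0 q [ 0.08  0.28  1.83 -0.    1.04  0.96] tilt [-0.004 -1.    -0.007] in-tool dxy(to centre) [-0.     -0.0005  0.0653]
```

{"op": "arm_command", "data": {"increments": [0, -0.15, 0, 0.94, 0, 0.17, 1, 0, -0.15, 0, 0.94, 0, 0.13, 1, 0, -0.15, 0, 0.94, 0, 0.08, 1, 0, -0.15, 0, 0.94, 0, 0.08, 1, 0, -0.15, 0, 0.94, 0, 0.08, 1, 0, -0.15, 0, 0.94, 0, 0.08, 1, 0, -0.15, 0, 0.94, 0, 0.08, 1, 0, -0.15, 0, 0.94, 0, 0.08, 1]}}

```text
clock: 16.5
position: [0.5701, 0.0887, 0.2834]
ee_rot: [-0.695, 0.701, 0.113, -0.115]
contact_force: [0.7, -9.6, -1.5]
width: 0.0001
```

```bash
python3 - <<'E'
from h import *
st()
E
```

```text
t 16.5 pos [0.5701 0.0887 0.2834] rho 0.0662 phi -1.230 yaw 0.324 z·er err -0.017 Fr 9.3 Ft -2.6 Fz -1.5 q [ 0.04  0.37  1.68 -0.01  1.09 -0.28] tilt [-0.003 -1.    -0.007] in-tool dxy(to centre) [-0.0011 -0.0005  0.0661]
```

{"op": "arm_command", "data": {"increments": [0, -0.15, 0, 0.95, 0, 0.1, 1, 0, -0.15, 0, 0.95, 0, 0.08, 1, 0, -0.15, 0, 0.95, 0, 0.08, 1, 0, -0.15, 0, 0.95, 0, 0.08, 1, 0, -0.15, 0, 0.95, 0, 0.08, 1, 0, -0.15, 0, 0.95, 0, 0.08, 1, 0, -0.15, 0, 0.95, 0, 0.08, 1, 0, -0.15, 0, 0.95, 0, 0.08, 1]}}

```text
clock: 17.5
position: [0.6152, 0.1483, 0.2835]
ee_rot: [-0.51, 0.514, 0.489, -0.487]
contact_force: [4.4, -2.6, -2.7]
width: -0.0001
```

```bash
python3 - <<'E'
from h import *
st();snap('f','top');snap('fs','scene',(270,130,370,230))
E
```

```text
t 17.5 pos [0.6152 0.1483 0.2835] rho 0.0672 phi -0.040 yaw 1.523 z·er err -0.008 Fr 4.5 Ft -2.4 Fz -2.7 q [ 0.13  0.44  1.56 -0.    1.13 -1.39] tilt [-0.002 -1.    -0.006] in-tool dxy(to centre) [-0.0006 -0.0004  0.0672]
```

View pics/f.png

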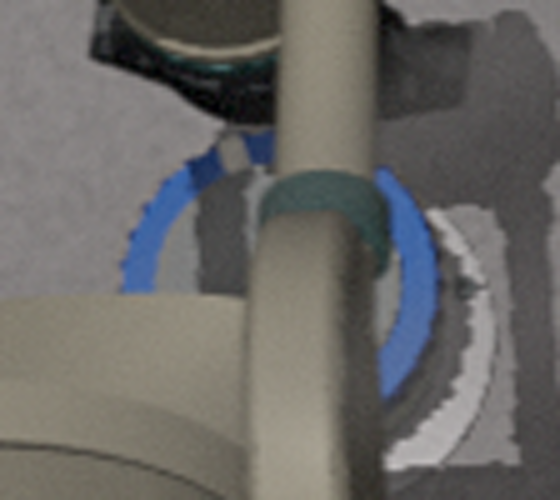

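View pics/fs.png

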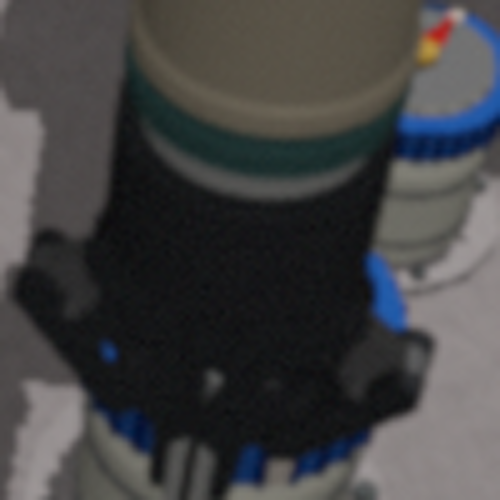

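{"op": "arm_command", "data": {"increments": [0, -0.15, 0, 0.95, 0, 0.2, 1, 0, -0.15, 0, 0.95, 0, 0.14, 1, 0, -0.15, 0, 0.95, 0, 0.08, 1, 0, -0.15, 0, 0.95, 0, 0.08, 1, 0, -0.15, 0, 0.95, 0, 0.07, 1, 0, -0.15, 0, 0.95, 0, 0.07, 1, 0, -0.15, 0, 0.95, 0, 0.07, 1, 0, -0.15, 0, 0.95, 0, 0.07, 1]}}

```text
clock: 18.6
position: [0.5754, 0.2118, 0.2838]
ee_rot: [-0.145, 0.149, 0.693, -0.69]
contact_force: [4.5, 2.9, -3.6]
width: -0.0
```

```bash
python3 - <<'E'
from h import *
st();snap('g','top');mk('top',235,152)
E
```

```text
t 18.6 pos [0.5754 0.2118 0.2838] rho 0.0667 phi 1.148 yaw 2.722 z·er err 0.004 Fr 4.5 Ft -2.9 Fz -3.6 q [ 0.24  0.42  1.6   0.    1.11 -2.48] tilt [-0.005 -1.    -0.005] in-tool dxy(to centre) [ 0.0003 -0.0004  0.0667]
top r 0.0508 collar 3.970 mod 2pi
```

View pics/g.png

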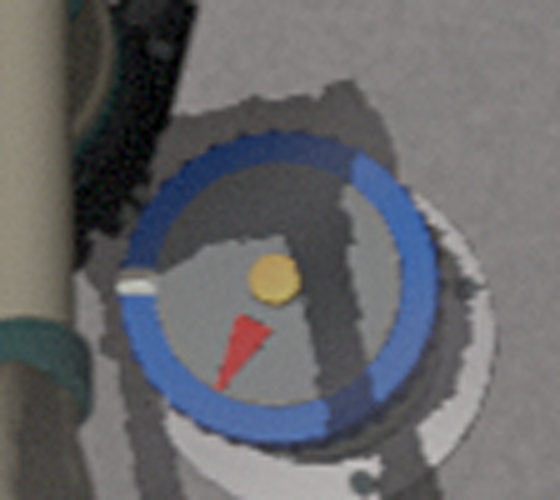

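```bash
python3 - <<'E'
from h import *
mk('top',137,287)
E
```

```text
top r 0.0500 collar 5.201 mod 2pi
```

{"op": "arm_command", "data": {"increments": [0, 0, 0, 0, 0, -1.3, 1, 0, 0, 0, 0, 0, -1.3, 1, 0, 0.18, 0, -1.6, 0, 0.145, 1, 0, 0.18, 0, -1.6, 0, 0.145, 1, 0, 0.18, 0, -1.6, 0, 0.145, 1, 0, 0.18, 0, -1.6, 0, 0.145, 1, 0, 0.18, 0, -1.6, 0, 0.145, 1, 0, 0.18, 0, -1.6, 0, 0.145, 1]}}

```text
clock: 19.65
position: [0.6371, 0.1592, 0.2834]
ee_rot: [0.484, -0.485, -0.515, 0.515]
contact_force: [-0.1, 0.1, -0.0]
width: -0.0002
```

{"op": "arm_command", "data": {"increments": [0, 0.15, 0, -1.4, 0, 0.145, 1, 0, 0, 0, 0, 0, 0, 1]}}

```text
clock: 19.9
position: [0.6362, 0.1448, 0.2835]
ee_rot: [0.52, -0.52, -0.479, 0.479]
contact_force: [0.1, 0.1, 0.8]
width: -0.0001
```

```bash
python3 - <<'E'
from h import *
st()
E
```

```text
t 19.9 pos [0.6362 0.1448 0.2835] rho 0.0885 phi -0.070 yaw 1.488 z·er err -0.013 Fr 0.1 Ft 0.1 Fz 0.8 q [ 0.12  0.47  1.51 -0.    1.16 -1.37] tilt [-0. -1.  0.] in-tool dxy(to centre) [-0.0011  0.      0.0885]
```

About 1.08 rad remains, so I'll do a final short stroke.

{"op": "arm_command", "data": {"increments": [0, 0, 0, 0, 0, 1.2, 1, 0, 0, 0, 0, 0, 0.8, 1, 0, 0, 0, 0, 0, 0.5, 1, 0, 0, 0, 0, 0, 0.15, 1, 0, 0, 0, 0, 0, 0, 1]}}

```text
clock: 20.52
position: [0.6132, 0.1477, 0.2842]
ee_rot: [-0.516, 0.523, 0.483, -0.476]
contact_force: [12.6, -1.4, -9.5]
width: -0.0001
```

```bash
python3 - <<'E'
from h import *
st()
E
```

```text
t 20.52 pos [0.6132 0.1477 0.2842] rho 0.0653 phi -0.051 yaw 1.490 z·er err -0.030 Fr 12.6 Ft -0.8 Fz -9.5 q [ 0.13  0.44  1.57 -0.    1.12 -1.36] tilt [ 0.001 -1.    -0.015] in-tool dxy(to centre) [-0.002  -0.001   0.0653]
```

{"op": "arm_command", "data": {"increments": [0, -0.1, 0, 0.63, 0, 0.04, 1, 0, -0.15, 0, 0.95, 0, 0.07, 1, 0, -0.15, 0, 0.95, 0, 0.07, 1, 0, -0.15, 0, 0.95, 0, 0.07, 1, 0, -0.15, 0, 0.95, 0, 0.07, 1, 0, -0.15, 0, 0.95, 0, 0.07, 1, 0, -0.15, 0, 0.95, 0, 0.07, 1, 0, -0.08, 0, 0.5, 0, 0.03, 1]}}

```text
clock: 21.52
position: [0.5813, 0.2084, 0.284]
ee_rot: [-0.197, 0.2, 0.681, -0.677]
contact_force: [4.6, 4.8, -4.5]
width: 0.0
```

```bash
python3 - <<'E'
from h import *
st();snap('h','top');snap('hs','scene',(270,130,370,230));st()
E
```

```text
t 21.52 pos [0.5813 0.2084 0.284 ] rho 0.0663 phi 1.045 yaw 2.572 z·er err -0.043 Fr 6.5 Ft -1.5 Fz -4.5 q [ 0.23  0.42  1.59  0.    1.12 -2.34] tilt [-0.003 -1.    -0.007] in-tool dxy(to centre) [-0.0029 -0.0005  0.0663]
t 21.62 pos [0.5809 0.2086 0.284 ] rho 0.0663 phi 1.052 yaw 2.570 z·er err -0.053 Fr 6.8 Ft -1.5 Fz -4.4 q [ 0.23  0.42  1.59  0.    1.12 -2.34] tilt [-0.001 -1.    -0.007] in-tool dxy(to centre) [-0.0035 -0.0005  0.0662]
```

View pics/h.png

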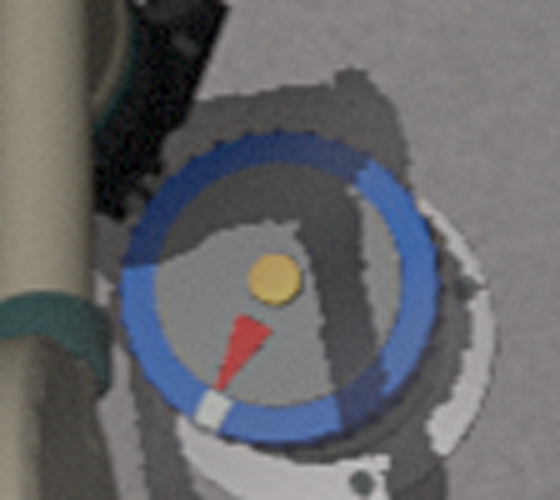

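View pics/hs.png

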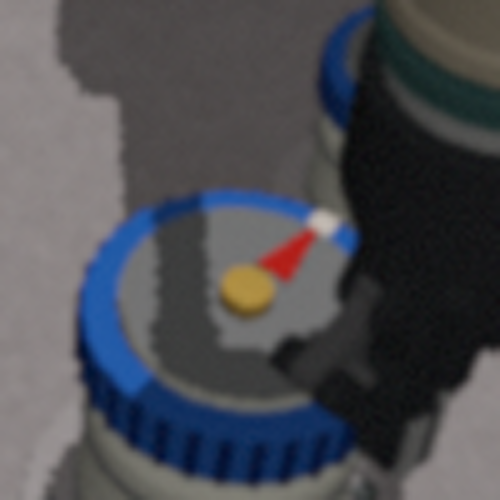

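The mark now stands at the pointer tip, at top crop (213,410) and scene crop (322,222). I'll retract straight outward and lift clear.

{"op": "arm_command", "data": {"increments": [0, 0, 0, 0, 0, -1.0, 1, 0, 0, 0, 0, 0, -1.5, 1, 0, 0, 0, 0, 0, 0, 1, 0, 0, 0, 0, -4, 0, 1, 0, 0, 0, 0, -5, 0, 1, 0, 0, 0, 0, -5, 0, 1, 0, 0, 0, 0, -1, 0, 1, 0, 0, 0, 0, 0, 0, 1]}}

```text
clock: 22.62
position: [0.5938, 0.2269, 0.4339]
ee_rot: [-0.2, 0.2, 0.678, -0.678]
contact_force: [0.3, -0.0, 0.4]
width: 0.0003
```

```bash
python3 - <<'E'
from h import *
st();snap('i','top');snap('is','scene',(270,130,370,230))
E
```

```text
t 22.62 pos [0.5938 0.2269 0.4339] rho 0.0886 phi 1.028 yaw 2.568 z·er err -0.030 Fr 0.1 Ft -0.2 Fz 0.4 q [ 0.26  0.35  1.32 -0.    1.47 -2.31] tilt [-0. -1. -0.] in-tool dxy(to centre) [-0.0027 -0.      0.0886]
```

View pics/i.png

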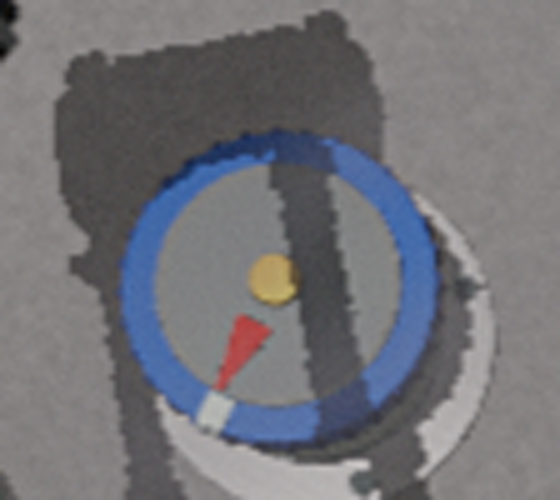

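View pics/is_full.png

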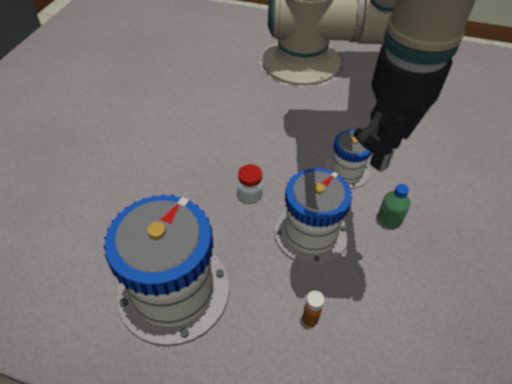

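View pics/i_full.png

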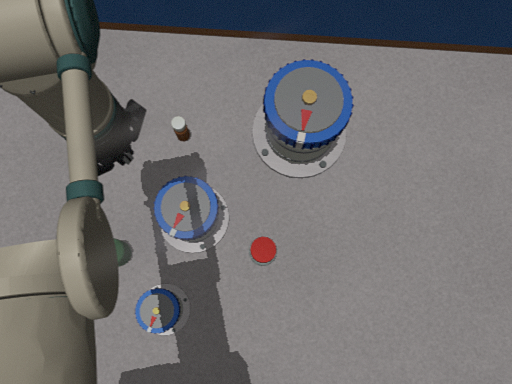

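```bash
python3 - <<'E'
from h import *
from rig import ticket
mk('top',215,411)
s=manip.get_state();print(np.abs(s['qd']).max(),s['contact_force'])
print(ticket.sign_off())
E
```

```text
top r 0.0488 collar 0.025 mod 2pi
0.009747280722639688 [ 0.63619075 -0.91995234 -0.25278393]
the job is handed in; nothing more can be done
None
```

The collar's white mark now stands at the red pointer for the second time round. The job is handed in, but no verdict was given.

I rolled the closed fingertips round the rim anticlockwise in three strokes, pressing with about 4–13 N, swinging back clear of the rim between strokes. The first stroke carried the mark past the pointer under the finger. The collar followed the finger without visible slip, going from about 1.9 to about 12.59 rad.

- **Collar:** the last top view puts the mark about 0.025 rad past the pointer, against ±0.26 rad allowed. Its measured radius was 48.8 mm, against 49 mm given.
- **Containers:** the vial, jar and flask look upright and unmoved in the last scene picture. I did not re-measure their positions by ray, and the arm hid most of the flask in the last top view.
- **Hand:** it was lifted about 15 cm clear of the pot, with only noise on the force reading.
- **Time:** about 23 s of the 61 s allowed.
- **Disagreement between views:** the two cameras differed by up to about 0.07 rad on the mark's angle. This is well inside the tolerance.

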